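# Clamp the stem thermometer in the compost bin's collet

### The arm

A 6-joint arm with a two-finger parallel gripper is mounted at the origin on the work surface. World frame = base frame: x ahead of the robot, y to its left, z up, the work surface at z = 0. Lengths are in m, angles in rad, forces in N, time in s.
With the tool pointing down it reaches from about 0.275 to 0.75 m from the base axis. Payload 10.2 kg.
Tool frame: the origin (TCP) lies at the centre of the arm's flange, where the gripper is bolted on; the fingertips stand 173 mm ahead of it and the grasp point (between the pads) lies 155 mm ahead of it; z points along the fingers, y is the direction in which the jaws open and shut (so a half turn about z gives the same grasp; the last joint's range is limited). The gripper opens to 85 mm and grips with 20 to 120 N. Pads are 22 mm wide; open, the fingers measure 114 mm over their backs; the gripper's body (76 mm by 85 mm) begins 54 mm behind the grasp point. The pads swing forward as they close: fully open they stand 13 mm farther back than shut.
Start: joints at [0.919, 0.313, 1.498, -0, 1.331, -0.223], TCP at [0.218, 0.477, 0.405] pointing down, gripper open.
Joint ranges: [-2.94, 2.94], [-0.97, 2.17], [0.19, 2.56], [-1.23, 4.37], [0.02, 3.11], [-2.88, 2.88]. Speed limits (rad/s): [2.39, 2.39, 3.01, 3.14, 3.14, 3.14].

### API

Orientations are given as a rotation vector (axis times angle).
In Python, from station import env gives the robot as it stands.
- The arm moves only by the tool servo_tool, never from a script. Its argument "targets" is a list of rows, each an object with "claw": the opening, from 0 (shut) to 1 (fully open); "translation": the shift along the world's x, y, z each as a share of 0.03 m, from -1 to 1, a list of three; "twist": the turn about the world's z as a share of 2 pi rad, from -1 to 1. In form: [{"claw": claw, "translation": [tx, ty, tz], "twist": twist}, ...]. A call has 1 to 8 rows; each row shifts and turns the pose as measured when the row begins; what a row does not reach is not made up. A row lasts 1/8 s, in which the tool goes at most 62.5 mm and 10.7 degrees, less where a joint would pass 70% of its speed; a pose out of reach is approached as far as the arm can. A call with a number of a shift or a turn outside -1 to 1 is refused whole. A call with a gripper value outside its range is refused whole. The fingers move at their own pace and stop on an object; the grip force is fixed at half the most. Time passes only in rows, so rows that do not move let the fingers close. It gives the time, the measured TCP pose, the force and the opening at its end, in the units of the state.
- env.read_state(): the state, without advancing time (a new reading comes with each control period).
- env.read_camera(name): name is "scene" or "top" or "wrist"; returns a dict with "img" (420x560x3 uint8, red, green, blue), "depth" (420x560 float32, m along the optical axis (not along the pixel's ray), 0 where there is no reading), "fx", "fy", "cx", "cy" (pixels), "k1" (the pictures are not rectified: a ray, as slopes to the right and down, at radius r is drawn at 1 + k1 r^2 times it, then the intrinsics apply), "world_from_camera" (4x4, takes a point from camera to world coordinates). Camera axes: x right, y up, looking along -z (the intrinsics and any distortion apply to the point x, -y, -z); pixel columns grow to the right and rows downward; lengths in m; the calibration is good to about 2 mm. A picture is of the moment at which its call begins.
- env.close_job(): hands the job in, once; it reports no verdict.
Trained networks look in the newest picture that a camera, given by its name, has taken for a name from the list of things; names that differ only in an ending like _2 or _b are one class to them, and where a whole thing is asked for, a point or a joint stands for the part that bears it (a point fixed in the world has none). Each returns a list of dicts, best first, with "confidence" (0 to 1); they miss things now and then, are a little off and sometimes report something else, mostly with a low value. They report only what shows in the picture. A call takes as long as a camera call.
- env.look_for(camera, thing): "at" ([row, column] in pixels, amid what is visible of it).
The state is a dict: "time_s": time; "joint_pos": joint angles; "dq": joint speeds; "effort": joint torques, N m; "tcp_pos": TCP position; "ee_rot": TCP orientation; "force": force on the tool from outside, world axes, zero at the start; "moment": the same for the moment, N m; "finger_gap": finger opening in m.
Only numpy, scipy, OpenCV 4.12 (cv2) and the standard library are available. Lean on these libraries where they do the work, as an engineer would, in place of code of your own. Each camera call takes 0.05 s, during which the arm holds its last target. There are 200 camera calls.

### The job

Take the red stem thermometer out of the rack and set its stem gently into the collet on the compost bin's lid, all the way down to the seat. Then let go of it and turn the orange collet nut clockwise (seen from above) until the jaws grip the stem firmly, but stop soon after the resistance has clearly risen: overtightening crushes the stem. Leave the other thermometers in the rack and everything else where it is.

Things in the scene. Friction and masses are not known exactly. Their poses are not given: they have to be found in the camera images.
- red_head (a point): centre of the round red head (a dial case 32 mm in diameter and 24 mm high, paper-white dial on top) of the red thermometer, about 60 g, upright in the rack, z axis up. Below it runs a steel stem 12 mm in diameter and 61 mm long, its last 6 mm tapered to 8 mm. Take it by the head from above. In the rack the head's underside is 21 mm above the rack's top
- red_tip (a point): lower end of the red thermometer's stem, on its axis, 73 mm below the head's centre; z axis up along the stem
- red: the red thermometer; origin at the lower end of the stem (the same point as red_tip)
- blue_head (a point): centre of the head of the blue thermometer, same build as the red one, in the rack too; leave it alone
- yellow_head (a point): centre of the head of the yellow thermometer, same build as the red one, in the rack too; leave it alone
- rack: fixed wooden rack 56 x 200 x 45 mm (x, y, z), origin under its centre; three holes along its own y axis at -70, 0 and 70 mm, 13.5 mm wide and 40 mm deep, hold the thermometers; which one stands where varies. Close the fingers along the rack's x axis, across the row
- bin: fixed compost demonstration bin, black with a green lid, 170 x 200 x 90 mm, origin under its centre; the collet stands upright in the middle of the lid
- collet: the brass collet block with its three steel jaws, in the middle of the bin's lid; origin and axes as bin. Block 42 mm square, reaching from the lid up to 117 mm above the table, with a bore 13.5 mm wide and 25 mm deep. Three sprung jaws stand over the bore, inside the nut, from 124 to 142 mm above the table. They are 1.6 to 7.2 mm clear of the stem at the start
- seat (a point): centre of the floor of the collet's bore, 92 mm above the table; the stem's lower end must rest here. With the stem fully home the head's underside stands 3 mm above the nut's top and the head's top 27 mm above it
- nut_grip (a point): on the axis of the orange nut, 141 mm above the table: a good height to grip it. The nut is round, 50 mm in diameter, from 118 to 150 mm above the table, with a 19 mm hole in its top for the stem. Grip it from above at any yaw, the fingers either side of the thermometer's head (whose top is then 36 mm above this point). It only turns: clockwise from above closes the jaws, 4 mm per rad
- nut_top (a point): centre of the nut's top. The nut drags with 0.22 N m and stays where left, so a torque read at rest may be off by that, the same way after like steps: compare with the free nut. Its start is not measured: the jaws touch the stem after 0.4 to 1.8 rad. From there torque rises 0.27 N m per rad, each jaw presses 22 N per rad. Right is 0.35 to 0.65 rad past touch, 0.1 to 0.17 N m over the free nut; more crushes
- pot: bystander: small terracotta pot, 70 mm wide, 60 mm high
- jar: bystander: amber jar with a green cap, 64 mm wide, 85 mm high
- trowel: bystander: spatula with wooden handle, 240 mm long, lying
- pouch: bystander: brown card pouch 50 x 110 x 160 mm, standing
- tray: bystander: empty black tray 120 x 200 x 50 mm
- brush: bystander: brush with wooden handle, 200 mm long, lying
- cup: bystander: white cup, 68 mm wide, 70 mm high

How it is judged:
On the way, in this order (a step that is already met when the one before it is completed fails the run):
1. the red thermometer's stem is fully home in the collet (z of red_tip in the frame of seat below 0.003 m and horizontal distance between red_tip and seat below 0.003 m and angle between red_tip's own z axis and vertical below 0.07 rad), for 0.2 s.
2. the jaws grip the stem, with the hand off the thermometer (all of step 1 and contact force between collet and red above 20 N and contact force between the fingers and red below 0.5 N), for 0.2 s.
At the end, for the whole second after the job is handed in: The red thermometer's stem is in the collet with its lower end within 3 mm of the seat's height and axis and leaning less than 4 degrees, at rest and released, and the three jaws together press on it with more than 20 N (all of step 1 and contact force between collet and red above 20 N and linear speed of red below 0.02 m/s); the robot touches nothing.
It fails at once if the stem is crushed or rammed: the collet and its jaws press on the thermometer with more than 50 N in all (contact force between collet and red above 50 N).
It fails at once if the blue thermometer is moved more than 20 mm (distance of blue_head from where it was at the start of the episode above 0.02 m).
It fails at once if the yellow thermometer is moved more than 20 mm (distance of yellow_head from where it was at the start of the episode above 0.02 m).
It fails at once if another thing on the table is moved more than 30 mm (distance of any of pot, jar, trowel, pouch, tray, brush, cup from where it was at the start of the episode above 0.03 m).
It also fails if it takes over 72 s, if anything falls off the work surface, if the arm or the gripper's body presses on something with over 40 N, if the wrist force passes 120 N, or if a joint passes its speed limit or range.

## Working session

There is one attempt and no reset: what is moved stays moved. The work goes in short steps, Python scripts to look and compute and a tool call to move; the robot and the scene stay as the last step left them, time stands still between calls to the robot, and variables do not carry over. Pictures are saved under pics/ and viewed, about 8 in all and at most 12, crops included, and the job is handed in when it is done.

Besides the shell and the picture viewer there is one more tool, called after "Call:" as name(argument=value, ...), one argument or row to a line, values as JSON. servo_tool: Moves the arm, as the interface text tells. Its arguments: {"type":"object","properties":{"targets":{"type":"array","items":{"type":"object","properties":{"claw":{"type":"number"},"translation":{"type":"array","items":{"type":"number"}},"twist":{"type":"number"}}}}},"required":["targets"]}

```bash
mkdir -p pics
cat > h.py <<'E'
import numpy as np, cv2
from station import env
def cam(n, save=None):
    c=env.read_camera(n)
    if save: cv2.imwrite('pics/'+save, c['img'][:,:,::-1])
    return c
def ray(c,r,q):
    K=np.array([[c['fx'],0,c['cx']],[0,c['fy'],c['cy']],[0,0,1.]])
    u=cv2.undistortPoints(np.array([[[q,r]]],float),K,np.array([c['k1'],0,0,0.]))[0,0]
    return np.array([u[0],-u[1],-1.])
def pt(c,r,q,z=None):
    """world point by depth, or by intersection with plane z"""
    d=ray(c,r,q); T=np.array(c['world_from_camera'])
    if z is None:
        w=c['depth'][int(round(r))-2:int(round(r))+3,int(round(q))-2:int(round(q))+3]; w=w[w>0]
        return T[:3,:3]@(d*np.median(w))+T[:3,3] if len(w) else None
    e=T[:3,:3]@d; return T[:3,3]+e*(z-T[2,3])/e[2]
E
python3 - <<'E'
from h import *
np.set_printoptions(precision=4,suppress=True)
print(env.read_state())
for n in ['top','scene']:
    c=cam(n,n+'0.png'); print(n,c['fx'],c['k1'],c['world_from_camera'])
    for t in ['red_head','blue_head','yellow_head','rack','bin','collet','nut_top','pot','jar','trowel','pouch','tray','brush','cup']:
        for o in env.look_for(n,t)[:2]:
            print(t,np.round(o['at'],1),round(o['confidence'],2),pt(c,*o['at']))
E
```

```text
{'time_s': 0.0, 'joint_pos': array([ 0.9186,  0.3134,  1.4985,  0.    ,  1.331 , -0.2234]), 'dq': array([ 0.0005, -0.0001,  0.0022,  0.0014,  0.0008,  0.0004]), 'effort': array([  0.0003, -41.2263, -25.9743,  -0.0002,   0.0041,  -0.    ]), 'tcp_pos': array([0.2183, 0.4774, 0.4041]), 'ee_rot': array([-0.6683, -3.0691,  0.0018]), 'force': array([-0.4975,  0.3495,  0.4861]), 'moment': array([ 0.0207, -0.0302, -0.027 ]), 'finger_gap': 0.08577825896605647}
top 515.4731884586623 -0.129766902595111 [[-0.0046  0.9889 -0.1486  0.3288]
 [-0.9999 -0.0027  0.0128 -0.0323]
 [ 0.0123  0.1487  0.9888  1.4509]
 [ 0.      0.      0.      1.    ]]
blue_head [202.3 341. ] 0.68 [ 0.5552 -0.1988  0.0904]
blue_head [208.4 392. ] 0.55 [ 0.5389 -0.3375  0.0863]
yellow_head [201.8 368.5] 0.69 [ 0.5566 -0.2734  0.0893]
rack [206.3 360.5] 0.91 [ 0.5514 -0.2586  0.0447]
bin [230.1 198.8] 0.97 [0.4752 0.1725 0.1445]
nut_top [228.4 193.9] 0.96 [0.4791 0.1844 0.1492]
pot [159.6 322.4] 0.8 [ 0.6945 -0.1581  0.0051]
pot [285.7 391. ] 0.46 [ 0.332  -0.3427  0.0197]
jar [152.9 283.7] 0.79 [ 0.6936 -0.0457  0.0836]
tro
[... 576 characters left out ...]
5  0.0913]
yellow_head [221.9 165.2] 0.21 [ 0.722  -0.3267  0.068 ]
rack [207.8 216.7] 0.64 [ 0.5872 -0.256   0.0371]
bin [242.1 377.6] 0.58 [0.532  0.2049 0.0908]
collet [230.7 378. ] 0.49 [0.5107 0.1953 0.1076]
nut_top [241.5 374.8] 0.62 [0.534  0.1981 0.0914]
pot [241.6 224.2] 0.6 [ 0.6663 -0.178   0.0134]
pot [232.2 377. ] 0.44 [0.5137 0.1942 0.1043]
jar [265.3 257.4] 0.97 [ 0.7277 -0.0289  0.0721]
trowel [298.1 468.4] 0.56 [0.5183 0.4547 0.0026]
trowel [242.1 373.6] 0.21 [0.5364 0.196  0.0904]
pouch [159.6 145.7] 0.81 [ 0.5858 -0.5032  0.1179]
tray [322.2 315.4] 0.76 [0.7626 0.1506 0.004 ]
brush [157.2 238.4] 0.96 [ 0.3502 -0.34    0.0216]
cup [220.6 165.3] 0.7 [ 0.6913 -0.3631  0.0254]
```

Run:
```python
import cv2
a=cv2.imread('pics/top0.png');b=cv2.imread('pics/scene0.png')
cv2.imwrite('pics/both.png',cv2.resize(a,(800,600)))
c1=cv2.resize(a[170:250,140:300],(800,400),interpolation=2)
c2=cv2.resize(a[170:250,300:420],(600,400),interpolation=2)
c3=cv2.resize(b,(800,600))
cv2.imwrite('pics/s.png',c3)
```

```text
(no output)
```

View pics/both.png

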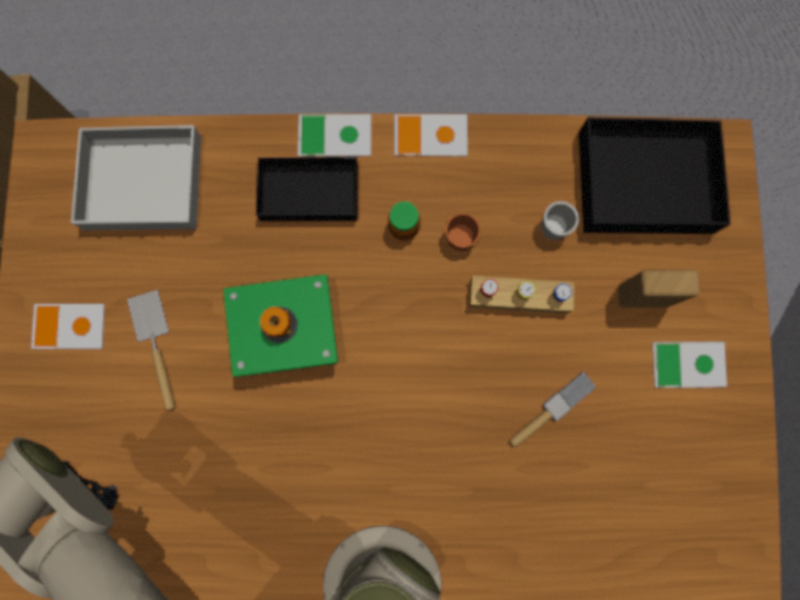

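View pics/s.png

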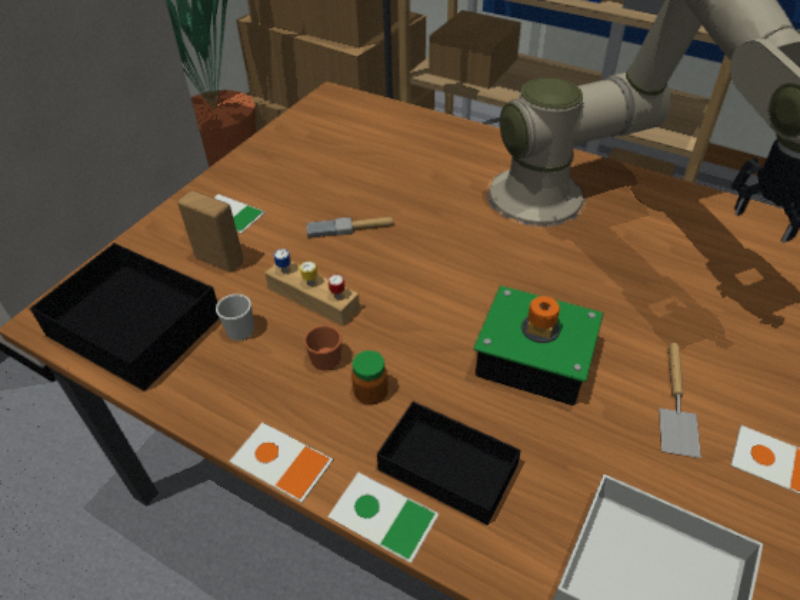

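The top view shows red at pixel (201,342), the left end of the rack, then yellow and blue. The orange nut is near (227,193). I'll move towards the bin for a close look on the way.

Call:
servo_tool(
  targets=[
    {"claw":1,"translation":[0.7,-1,0],"twist":-0.01},
    {"claw":1,"translation":[0.7,-1,0],"twist":-0.01},
    {"claw":1,"translation":[0.7,-1,0],"twist":-0.01},
    {"claw":1,"translation":[0.7,-1,0],"twist":-0.01},
    {"claw":1,"translation":[0.7,-1,0],"twist":-0.01},
    {"claw":1,"translation":[0.7,-1,0],"twist":-0.01},
    {"claw":1,"translation":[0.7,-1,0],"twist":-0.01},
    {"claw":1,"translation":[0.7,-1,0],"twist":-0.01},
  ],
)

```text
time_s: 2.5
tcp_pos: [0.3893, 0.2309, 0.4051]
ee_rot: [1.427, 2.797, 0.002]
force: [0.7, -0.5, 0.3]
finger_gap: 0.0858
```

```bash
cat >> h.py <<'E'
from scipy.spatial.transform import Rotation as Rn
def mask(c,lo,hi):
    """HSV mask (opencv ranges)"""
    return cv2.inRange(cv2.cvtColor(c['img'],cv2.COLOR_RGB2HSV),np.array(lo),np.array(hi))
def cloud(c,m):
    r,q=np.nonzero((m>0)&(c['depth']>0))
    K=np.array([[c['fx'],0,c['cx']],[0,c['fy'],c['cy']],[0,0,1.]])
    u=cv2.undistortPoints(np.stack([q,r],1)[:,None].astype(float),K,np.array([c['k1'],0,0,0.]))[:,0]
    d=c['depth'][r,q]; T=np.array(c['world_from_camera'])
    return (T[:3,:3]@(np.stack([u[:,0],-u[:,1],-np.ones(len(u))])*d)).T+T[:3,3]
def circle(p):
    A=np.c_[2*p[:,:2],np.ones(len(p))]; s=np.linalg.lstsq(A,(p[:,:2]**2).sum(1),rcond=None)[0]
    return s[0],s[1],np.sqrt(s[2]+s[0]**2+s[1]**2)
def enc(p):
    """minimum enclosing circle of xy after trimming, mm-stable"""
    (x,y),r=cv2.minEnclosingCircle((p[:,:2]*1000).astype(np.float32)); return x/1000,y/1000,r/1000
E
python3 - <<'E'
from h import *
np.set_printoptions(precision=4,suppress=True)
s=env.read_state(); print(s['tcp_pos'],s['ee_rot'],s['joint_pos'])
c=cam('wrist','w1.png'); T=np.array(c['world_from_camera']); print(T)
R=Rn.from_rotvec(s['ee_rot']).as_matrix(); print('cam in tool',R.T@(T[:3,3]-s['tcp_pos']), R.T@T[:3,:3])
for n in [c,cam('top')]:
    m=mask(n,(5,150,80),(18,255,255)); p=cloud(n,m); 
    for zc in [(.144,.156)]:
        t=p[(p[:,2]>zc[0])&(p[:,2]<zc[1])&(abs(p[:,0]-.479)<.06)&(abs(p[:,1]-.184)<.06)]
        if len(t): print(len(t),t.mean(0),enc(t))
print(env.look_for('wrist','nut_top'))
E
```

```text
[0.3893 0.2309 0.4051] [1.4269 2.7974 0.0024] [ 0.2755  0.1518  1.7013  0.0003  1.2866 -0.352 ]
[[ 0.809  -0.5576 -0.1862  0.3418]
 [ 0.5878  0.7683  0.2532  0.2949]
 [ 0.0019 -0.3143  0.9493  0.3731]
 [ 0.      0.      0.      1.    ]]
cam in tool [ 0.0797 -0.0009  0.0319] [[ 0.0009  0.9495  0.3138]
 [ 1.     -0.0009 -0.0003]
 [ 0.      0.3138 -0.9495]]
351 [0.4825 0.1935 0.1468] (0.4897047119140625, 0.18911943054199218, 0.02565084457397461)
243 [0.4891 0.1896 0.149 ] (0.4892132873535156, 0.19016346740722656, 0.02555914115905762)
[{'at': [265.2, 324.5], 'confidence': 0.57}]
```

View pics/w1.png

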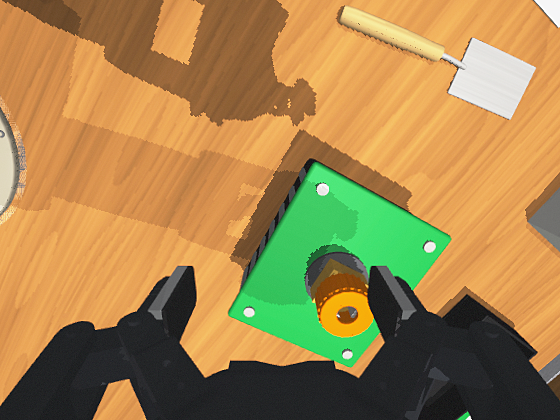

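The close view shows the nut at pixel (315,345), partly hidden by a finger. Next I go to the rack.

Call:
servo_tool(
  targets=[
    {"claw":1,"translation":[0.4,-1,0],"twist":-0.008},
    {"claw":1,"translation":[0.4,-1,0],"twist":-0.008},
    {"claw":1,"translation":[0.4,-1,0],"twist":-0.008},
    {"claw":1,"translation":[0.4,-1,0],"twist":-0.008},
    {"claw":1,"translation":[0.4,-1,0],"twist":-0.008},
    {"claw":1,"translation":[0.4,-1,0],"twist":-0.008},
    {"claw":1,"translation":[0.4,-1,0],"twist":-0.008},
    {"claw":1,"translation":[0.4,-1,0],"twist":-0.008},
  ],
)

```text
time_s: 3.65
tcp_pos: [0.485, -0.0083, 0.4056]
ee_rot: [1.953, 2.46, 0.006]
force: [0.1, 0.3, -0.3]
finger_gap: 0.0852
```

Call:
servo_tool(
  targets=[
    {"claw":1,"translation":[0.4,-1,0],"twist":-0.009},
    {"claw":1,"translation":[0.4,-1,0],"twist":-0.009},
    {"claw":1,"translation":[0.4,-1,0],"twist":-0.009},
    {"claw":1,"translation":[0.4,-1,-0.3],"twist":-0.009},
    {"claw":1,"translation":[0.4,-1,-0.4],"twist":-0.009},
    {"claw":1,"translation":[0.3,-0.8,-0.5],"twist":-0.009},
    {"claw":1,"translation":[0,0,0],"twist":0},
  ],
)

```text
time_s: 4.53
tcp_pos: [0.5573, -0.1821, 0.3683]
ee_rot: [2.342, 2.093, 0.008]
force: [0.2, -0.3, 0.7]
finger_gap: 0.0853
```

Run:
```python
from h import *
np.set_printoptions(precision=4,suppress=True)
s=env.read_state(); print(s['tcp_pos'],s['ee_rot'],s['joint_pos'])
R=Rn.from_rotvec(s['ee_rot']).as_matrix(); print('ydir',R[:,1], np.degrees(np.arctan2(R[1,1],R[0,1])))
for n in ['wrist','top']:
    c=cam(n,n+'2.png'); 
    m=mask(c,(0,150,60),(4,255,255))|mask(c,(174,150,60),(180,255,255)); p=cloud(c,m)
    p=p[(abs(p[:,0]-.555)<.04)&(abs(p[:,1]+.2)<.03)&(p[:,2]>.06)]
    w=cloud(c,np.full(c['depth'].shape,255,np.uint8))
    w=w[(abs(w[:,0]-.55)<.06)&(abs(w[:,1]+.27)<.12)&(w[:,2]>.082)&(w[:,2]<.097)]
    if len(p): print(n,len(p),p.mean(0),enc(p),p[:,2].max())
    for y in (-.199,-.269,-.337):
        t=w[abs(w[:,1]-y)<.028]
        if len(t): print('heads',len(t),t.mean(0),enc(t))
    for t in ['red_head','yellow_head','blue_head']: print(t,[(np.round(o['at']),round(o['confidence'],2),pt(c,*o['at'])) for o in env.look_for(n,t)[:2]])
```

```text
[ 0.5573 -0.1821  0.3683] [2.3417 2.0935 0.0078] [-0.5162  0.4754  1.3593  0.0047  1.3048 -0.4056]
ydir [ 0.9937 -0.1116  0.0037] -6.406922459395316
wrist 435 [ 0.5637 -0.1977  0.0831] (0.563324951171875, -0.20542999267578124, 0.01594241428375244) 0.09043380955732669
heads 988 [ 0.5635 -0.2043  0.089 ] (0.5634521484375, -0.205517333984375, 0.016073337554931642)
heads 807 [ 0.5591 -0.2731  0.0888] (0.5590084228515625, -0.275219970703125, 0.015926450729370118)
heads 633 [ 0.5545 -0.3409  0.0886] (0.5543561401367187, -0.3446128234863281, 0.01636052703857422)
red_head [(array([226., 290.]), 0.77, array([ 0.5635, -0.2006,  0.0893]))]
yellow_head [(array([290., 292.]), 0.77, array([ 0.5589, -0.2652,  0.0896]))]
blue_head [(array([344., 294.]), 0.93, array([ 0.5549, -0.3308,  0.0887]))]Traceback (most recent call last):
  File "<stdin>", line 7, in <module>
  File "h.py", line 25, in cloud
    u=cv2.undistortPoints(np.stack([q,r],1)[:,None].astype(float),K,np.array([c['k1'],0,0,0.]))[:,0]
      ~~~~~~~~~~~~~~~~~~~^^^^^^^^^^^^^^^^^^^^^^^^^^^^^^^^^^^^^^^^^^^^^^^^^^^^^^^^^^^^^^^^^^^^^^
cv2.error: OpenCV(4.12.0) /io/opencv/modules/calib3d/src/undistort.dispatch.cpp:347: error: (-215:Assertion failed) CV_IS_MAT(_src) && CV_IS_MAT(_dst) && (_src->rows == 1 || _src->cols == 1) && (_dst->rows == 1 || _dst->cols == 1) && _src->cols + _src->rows - 1 == _dst->rows + _dst->cols - 1 && (CV_MAT_TYPE(_src->type) == CV_32FC2 || CV_MAT_TYPE(_src->type) == CV_64FC2) && (CV_MAT_TYPE(_dst->type) == CV_32FC2 || CV_MAT_TYPE(_dst->type) == CV_64FC2) in function 'cvUndistortPointsInternal'
```

View pics/wrist2.png

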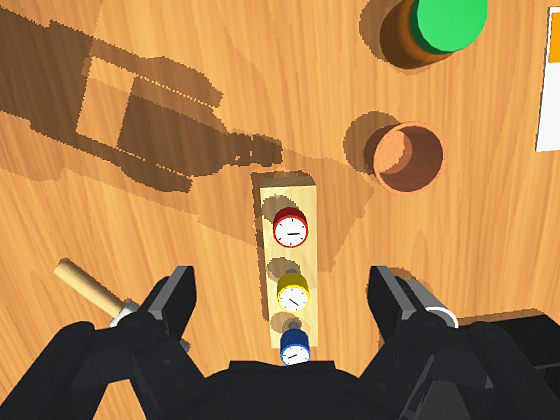

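Red, yellow and blue show at (229,290), (297,293) and (352,295), and red is confirmed. Now I align and descend.

Call:
servo_tool(
  targets=[
    {"claw":1,"translation":[0.1,-0.4,-0.5],"twist":0.0075},
    {"claw":1,"translation":[0.1,-0.38,-0.7],"twist":0},
    {"claw":1,"translation":[0,0,-0.8],"twist":0},
    {"claw":1,"translation":[0,0,-0.8],"twist":0},
    {"claw":1,"translation":[0,0,-0.8],"twist":0},
    {"claw":1,"translation":[0,0,-0.6],"twist":0},
    {"claw":1,"translation":[0,0,0],"twist":0},
  ],
)

```text
time_s: 5.65
tcp_pos: [0.5632, -0.1998, 0.2462]
ee_rot: [2.271, 2.154, 0.014]
force: [0.6, -0.5, -0.5]
finger_gap: 0.0857
```

Run:
```python
from h import *
np.set_printoptions(precision=4,suppress=True)
s=env.read_state(); print(s['tcp_pos'],s['ee_rot'],s['force'])
R=Rn.from_rotvec(s['ee_rot']).as_matrix(); print('ydir',np.degrees(np.arctan2(R[1,1],R[0,1])),'z',R[:,2])
c=cam('wrist'); w=cloud(c,np.full(c['depth'].shape,255,np.uint8))
w=w[(abs(w[:,0]-.563)<.025)&(abs(w[:,1]+.205)<.03)&(w[:,2]>.084)&(w[:,2]<.097)]
print(len(w),enc(w),w[:,2].max())
```

```text
[ 0.5632 -0.1998  0.2462] [2.271  2.1544 0.0139] [ 0.6029 -0.4671 -0.5254]
ydir -3.0183423990796387 z [ 0.0142 -0.0021 -0.9999]
3056 (0.5632511596679688, -0.20553807067871094, 0.016248977661132813) 0.09213184783950942
```

Call:
servo_tool(
  targets=[
    {"claw":1,"translation":[-0.07,-0.18,-0.3],"twist":0},
    {"claw":1,"translation":[0,0,-0.3],"twist":0},
    {"claw":1,"translation":[0,0,0],"twist":0},
  ],
)

```text
time_s: 6.08
tcp_pos: [0.5615, -0.2056, 0.2302]
ee_rot: [2.267, 2.152, 0.016]
force: [-0.1, 1.0, 0.4]
finger_gap: 0.0853
```

Run:
```python
from h import *
np.set_printoptions(precision=4,suppress=True)
s=env.read_state(); print(s['tcp_pos'],s['force'])
R=Rn.from_rotvec(s['ee_rot']).as_matrix(); print('ydir',np.degrees(np.arctan2(R[1,1],R[0,1])),'z',R[:,2])
```

```text
[ 0.5615 -0.2056  0.2302] [-0.0815  1.0398  0.4   ]
ydir -2.9886201709753637 z [ 0.0186 -0.0047 -0.9998]
```

Call:
servo_tool(
  targets=[
    {"claw":1,"translation":[-0.04,0,-0.1],"twist":0},
    {"claw":0.3,"translation":[0,0,0],"twist":0},
    {"claw":0.2,"translation":[0,0,0],"twist":0},
    {"claw":0.2,"translation":[0,0,0],"twist":0},
    {"claw":0.2,"translation":[0,0,0],"twist":0},
    {"claw":0.2,"translation":[0,0,0],"twist":0},
  ],
)

```text
time_s: 6.82
tcp_pos: [0.5603, -0.2056, 0.2278]
ee_rot: [2.266, 2.151, 0.016]
force: [-0.5, 0.2, 0.7]
finger_gap: 0.0304
```

Run:
```python
from h import *
np.set_printoptions(precision=4,suppress=True)
s=env.read_state(); print(s['tcp_pos'],s['force'],s['moment'],s['finger_gap'])
R=Rn.from_rotvec(s['ee_rot']).as_matrix(); print('ydir',np.degrees(np.arctan2(R[1,1],R[0,1])),'z',R[:,2])
```

```text
[ 0.5603 -0.2056  0.2278] [-0.4619  0.212   0.7341] [ 0.0504  0.107  -0.0008] 0.030415221465939432
ydir -2.9789189095098054 z [ 0.0196 -0.0054 -0.9998]
```

Call:
servo_tool(
  targets=[
    {"claw":0.2,"translation":[0,0,0.5],"twist":0},
    {"claw":0.2,"translation":[0,0,0.8],"twist":0},
    {"claw":0.2,"translation":[0,0,1],"twist":0},
    {"claw":0.2,"translation":[0,0,1],"twist":0},
    {"claw":0.2,"translation":[0,0,1],"twist":0},
    {"claw":0.2,"translation":[0,0.3,1],"twist":0},
    {"claw":0.2,"translation":[0,0.5,1],"twist":0},
    {"claw":0.2,"translation":[0,0,0],"twist":0},
  ],
)

```text
time_s: 7.82
tcp_pos: [0.5589, -0.1803, 0.4295]
ee_rot: [2.263, 2.147, 0.019]
force: [0.7, -0.1, -0.9]
finger_gap: 0.0304
```

Run:
```python
from h import *
np.set_printoptions(precision=4,suppress=True)
s=env.read_state(); print(s['tcp_pos'],s['force'],s['moment'],s['finger_gap'],s['joint_pos'])
R=Rn.from_rotvec(s['ee_rot']).as_matrix(); print('ydir',np.degrees(np.arctan2(R[1,1],R[0,1])),'z',R[:,2])
c=cam('wrist','w3.png')
```

```text
[ 0.5589 -0.1803  0.4295] [ 0.7377 -0.0934 -0.9482] [0.0401 0.0068 0.    ] 0.03041356982496276 [-0.5121  0.4325  1.2637  0.0052  1.4206 -0.4605]
ydir -2.9933365341310925 z [ 0.0242 -0.0077 -0.9997]
```

View pics/w3.png

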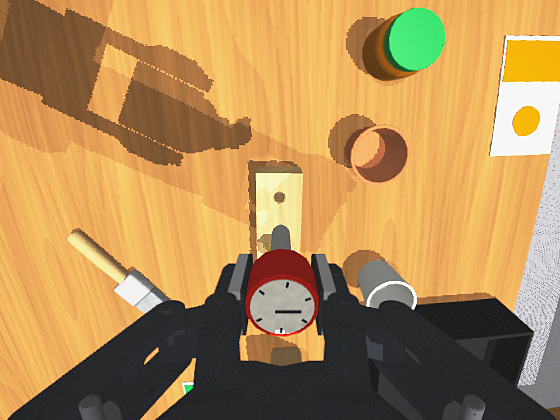

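Red is held upright, head at (290,283), stem (230,280) behind it, hole empty at (197,280). I carry it towards the bin and stop short to measure.

Call:
servo_tool(
  targets=[
    {"claw":0.2,"translation":[-0.2,0.6,0],"twist":0},
    {"claw":0.2,"translation":[-0.2,0.9,0],"twist":0},
    {"claw":0.2,"translation":[-0.25,1,0],"twist":0},
    {"claw":0.2,"translation":[-0.25,1,0],"twist":0},
    {"claw":0.2,"translation":[-0.25,1,0],"twist":0},
    {"claw":0.2,"translation":[-0.25,1,0],"twist":0},
    {"claw":0.2,"translation":[-0.25,1,0],"twist":0},
    {"claw":0.2,"translation":[-0.25,1,0],"twist":0},
  ],
)

```text
time_s: 8.88
tcp_pos: [0.4955, 0.0533, 0.4179]
ee_rot: [2.281, 2.156, 0.005]
force: [0.7, 0.5, -1.3]
finger_gap: 0.0307
```

Call:
servo_tool(
  targets=[
    {"claw":0.2,"translation":[-0.2,1,0],"twist":0},
    {"claw":0.2,"translation":[-0.2,1,0],"twist":0},
    {"claw":0.2,"translation":[-0.1,0.6,0],"twist":0},
    {"claw":0.2,"translation":[0,0.3,0],"twist":0},
    {"claw":0.2,"translation":[0,0,0],"twist":0},
  ],
)

```text
time_s: 9.5
tcp_pos: [0.476, 0.1461, 0.4133]
ee_rot: [-2.277, -2.159, 0.005]
force: [-0.9, -0.3, -0.4]
finger_gap: 0.0308
```

```bash
cat > m.py <<'E'
from h import *
import sys
np.set_printoptions(precision=4,suppress=True)
s=env.read_state(); P=s['tcp_pos']; print('tcp',P,'F',s['force'],'M',s['moment'],s['finger_gap'],'q',s['joint_pos'])
R=Rn.from_rotvec(s['ee_rot']).as_matrix(); print('yaw',np.arctan2(R[1,1],R[0,1]),'z',R[:,2])
c=cam('wrist',sys.argv[1]); w=cloud(c,np.full(c['depth'].shape,255,np.uint8))
# held head: near tool axis, dial top ~ 143 mm ahead of the TCP
t=(w-P)@R; h=t[(abs(t[:,2]-.143)<.008)&(np.hypot(t[:,0],t[:,1])<.024)&(abs(t[:,1])<.0145)]
# head top: highest points
zt=np.percentile(h[:,2],5); print('head top tool z',zt,len(h)); 
hh=h[abs(h[:,2]-zt)<.003]; print('head extents tool x',np.percentile(hh[:,0],[.5,99.5]),'y',np.percentile(hh[:,1],[.5,99.5]))
# stem: tool z .17-.225
g=t[(t[:,2]>.172)&(t[:,2]<.222)&(np.hypot(t[:,0],t[:,1])<.02)]
for a in np.arange(.172,.224,.01):
    k=g[(g[:,2]>=a)&(g[:,2]<a+.01)]
    if len(k)>10: print('stem',a+.005,len(k),'near x',np.percentile(k[:,0],95),'y',np.percentile(k[:,1],[2,98]),k[:,1].mean())
for n in [c,cam('top')]:
    p=cloud(n,mask(n,(5,150,60),(20,255,255))); p=p[(abs(p[:,2]-.150)<.004)&(abs(p[:,0]-.489)<.035)&(abs(p[:,1]-.19)<.035)]
    if len(p)>20: print('nut',len(p),enc(p),circle(p[:0]) if 0 else '',p[:,2].mean())
E
python3 m.py w4.png
```

```text
tcp [0.476  0.1461 0.4133] F [-0.9322 -0.2644 -0.3593] M [ 0.0131 -0.0527  0.0156] 0.03084362563341422 q [0.062  0.2474 1.5614 0.0009 1.3377 0.1152]
yaw -0.05342635866516687 z [-0.0049  0.0005 -1.    ]
head top tool z 0.13748572584277546 4426
head extents tool x [-0.0144  0.0162] y [-0.0142  0.0142]
stem 0.177 13 near x 0.006597904359131729 y [-0.0155  0.0154] -0.001258330085135083
stem 0.187 119 near x 0.006863322188385229 y [-0.0056  0.0045] -0.0006526933743817742
stem 0.197 135 near x 0.006925675843803035 y [-0.0064  0.0049] -0.0007594528545486293
stem 0.20700000000000002 114 near x 0.006850625647290597 y [-0.0066  0.0046] -0.001071791760245016
stem 0.21700000000000003 61 near x 0.006844229828381706 y [-0.0063  0.0047] -0.0008047499458485773
nut 931 (0.4920861511230469, 0.18859220886230468, 0.025162927627563475)  0.14860716174011113
```

View pics/w4.png

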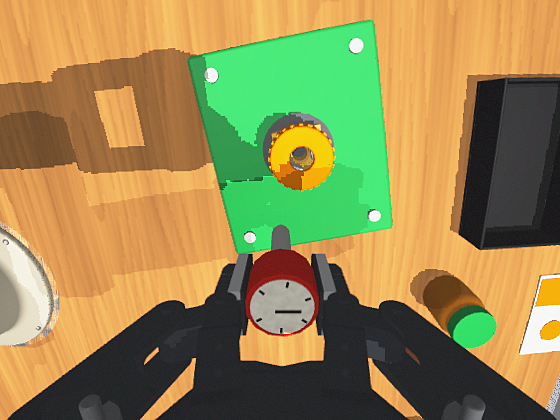

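Tool is vertical and the stem is parallel to it. The nut at (155,302) is fully visible. I'll close the lateral offset and re-measure with the stem over the nut.

Call:
servo_tool(
  targets=[
    {"claw":0.2,"translation":[0.3,0.5,0],"twist":0},
    {"claw":0.2,"translation":[0.3,0.5,0],"twist":0},
    {"claw":0.2,"translation":[0,0.38,0],"twist":0},
    {"claw":0.2,"translation":[0,0,0],"twist":0},
    {"claw":0.2,"translation":[0,0,0],"twist":0},
  ],
)

```text
time_s: 10.22
tcp_pos: [0.496, 0.1882, 0.4131]
ee_rot: [-2.281, -2.155, 0.005]
force: [0.8, -0.7, -0.7]
finger_gap: 0.0302
```

```bash
python3 m.py w5.png; python3 -c "
import cv2
a=cv2.imread('pics/w5.png')[130:330,200:400]; cv2.imwrite('pics/w5c.png',cv2.resize(a,(600,600),interpolation=2))"
```

```text
tcp [0.496  0.1882 0.4131] F [ 0.8117 -0.6526 -0.7338] M [0.0363 0.029  0.0019] 0.030205141352455615 q [0.1414 0.3196 1.4663 0.0011 1.3604 0.1984]
yaw -0.05720641509347736 z [-0.0048  0.0004 -1.    ]
head top tool z 0.13749659930972954 4429
head extents tool x [-0.0144  0.0163] y [-0.0142  0.0141]
stem 0.177 17 near x 0.006434390361528701 y [-0.0155  0.0154] -0.0010037453963392484
stem 0.187 119 near x 0.006762041807173391 y [-0.0059  0.0042] -0.0005687802653622021
stem 0.197 134 near x 0.006714338057074119 y [-0.0063  0.0049] -0.0008071493983450587
stem 0.20700000000000002 112 near x 0.006892735646243952 y [-0.0066  0.0047] -0.0009481842537739525
stem 0.21700000000000003 61 near x 0.006847139374340285 y [-0.0062  0.0047] -0.0008318058444106828
nut 1417 (0.49195712280273435, 0.18911672973632812, 0.02542119598388672)  0.14868541831599918
nut 21 (0.49189654541015626, 0.1731529541015625, 0.014274734497070313)  0.1492214830239153
```

View pics/w5c.png

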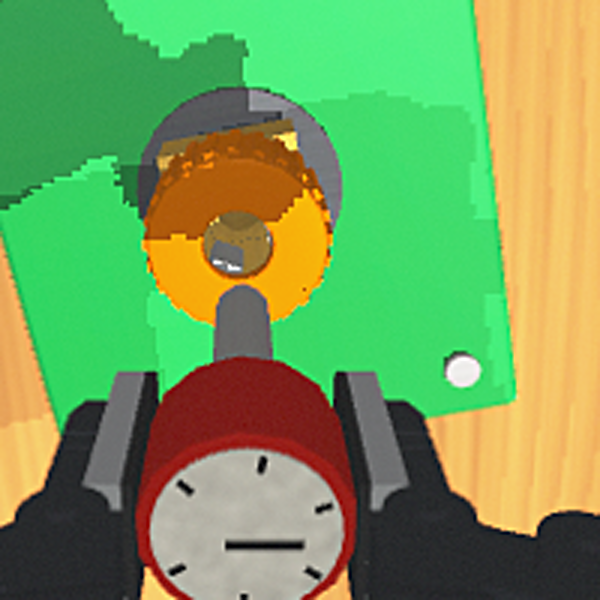

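Call:
servo_tool(
  targets=[
    {"claw":0.2,"translation":[-0.06,0,0],"twist":0},
    {"claw":0.2,"translation":[0,0,-0.4],"twist":0},
    {"claw":0.2,"translation":[0,0,-0.4],"twist":0},
    {"claw":0.2,"translation":[0,0,-0.2],"twist":0},
    {"claw":0.2,"translation":[0,0,0],"twist":0},
  ],
)

```text
time_s: 10.95
tcp_pos: [0.4937, 0.1874, 0.3805]
ee_rot: [-2.282, -2.153, 0.007]
force: [-0.1, 0.1, -1.5]
finger_gap: 0.0308
```

```bash
python3 m.py w6.png; python3 -c "
import cv2
a=cv2.imread('pics/w6.png')[130:330,200:400]; cv2.imwrite('pics/w6c.png',cv2.resize(a,(600,600),interpolation=2))"
```

```text
tcp [0.4937 0.1874 0.3805] F [-0.0837  0.1055 -1.5338] M [ 0.0092  0.022  -0.046 ] 0.030829498429944292 q [0.1405 0.3403 1.5248 0.0011 1.2824 0.1987]
yaw -0.05850488608455476 z [-0.006   0.0002 -1.    ]
head top tool z 0.1375208325346093 4433
head extents tool x [-0.0142  0.0161] y [-0.0141  0.0142]
stem 0.177 17 near x 0.007004168429135569 y [-0.0155  0.0154] -0.0018530136540387903
stem 0.187 117 near x 0.006799107808442356 y [-0.0056  0.0046] -0.000630869850403322
stem 0.197 135 near x 0.006826965405942635 y [-0.0063  0.0049] -0.0007898621199411251
stem 0.20700000000000002 113 near x 0.006838290435356101 y [-0.0066  0.0046] -0.0008556309684105285
stem 0.21700000000000003 62 near x 0.006775418790861586 y [-0.0063  0.0048] -0.000854546608053978
nut 2418 (0.49199179077148436, 0.18923306274414062, 0.025697257995605467)  0.14876484144595742
```

View pics/w6c.png

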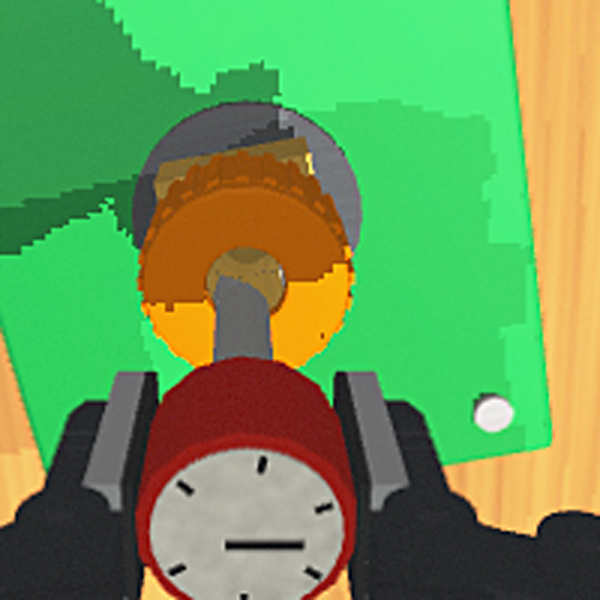

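Call:
servo_tool(
  targets=[
    {"claw":0.2,"translation":[0.02,0.035,0],"twist":0},
    {"claw":0.2,"translation":[0,0,-0.3],"twist":0},
    {"claw":0.2,"translation":[0,0,-0.3],"twist":0},
    {"claw":0.2,"translation":[0,0,-0.3],"twist":0},
    {"claw":0.2,"translation":[0,0,-0.15],"twist":0},
    {"claw":0.2,"translation":[0,0,0],"twist":0},
  ],
)

```text
time_s: 11.8
tcp_pos: [0.4944, 0.1886, 0.3475]
ee_rot: [-2.283, -2.153, 0.005]
force: [0.1, 0.4, -0.2]
finger_gap: 0.0307
```

```bash
python3 m.py w7.png
```

```text
tcp [0.4944 0.1886 0.3475] F [ 0.1351  0.3902 -0.2442] M [ 0.0143 -0.0029  0.0149] 0.03067441302912389 q [0.1426 0.3738 1.5681 0.0012 1.2042 0.2005]
yaw -0.05833648290208705 z [-0.0047  0.0004 -1.    ]
head top tool z 0.13751155352734232 4434
head extents tool x [-0.0143  0.0163] y [-0.0142  0.0142]
stem 0.177 16 near x 0.0066100867822521964 y [-0.0155  0.0153] 0.0018377891079247597
stem 0.187 119 near x 0.006891582798816166 y [-0.0059  0.0046] -0.0007604868841929551
stem 0.197 1748 near x 0.017603520178623912 y [-0.0185  0.0184] 0.00032935091919214136
stem 0.20700000000000002 67 near x 0.006684517967177445 y [-0.0087  0.0078] -0.0015167503255234817
stem 0.21700000000000003 15 near x -0.00690924873626916 y [-0.0093 -0.0077] -0.008388586664773968
nut 2579 (0.49213250732421876, 0.18906146240234376, 0.025064117431640626)  0.14873063207832232
```

Call:
servo_tool(
  targets=[
    {"claw":0.2,"translation":[-0.015,-0.01,-0.1],"twist":0},
    {"claw":0.2,"translation":[0,0,-0.15],"twist":0},
    {"claw":0.2,"translation":[0,0,-0.15],"twist":0},
  ],
)

```text
time_s: 12.28
tcp_pos: [0.4941, 0.1882, 0.3359]
ee_rot: [-2.284, -2.154, 0.002]
force: [-0.3, 0.3, -0.0]
finger_gap: 0.0308
```

Call:
servo_tool(
  targets=[
    {"claw":0.2,"translation":[0,0,-0.15],"twist":0},
    {"claw":0.2,"translation":[0,0,-0.15],"twist":0},
  ],
)

```text
time_s: 12.52
tcp_pos: [0.494, 0.1882, 0.3261]
ee_rot: [-2.284, -2.154, 0.003]
force: [-0.0, -0.4, 0.0]
finger_gap: 0.0307
```

Call:
servo_tool(
  targets=[
    {"claw":0.2,"translation":[0,0,-0.12],"twist":0},
    {"claw":0.2,"translation":[0,0,-0.12],"twist":0},
  ],
)

```text
time_s: 12.78
tcp_pos: [0.494, 0.1882, 0.3225]
ee_rot: [-2.284, -2.156, 0.001]
force: [-20.0, -4.6, 51.9]
finger_gap: 0.0308
```

Call:
servo_tool(
  targets=[
    {"claw":0.2,"translation":[0,0,-0.06],"twist":0},
    {"claw":0.2,"translation":[0,0,-0.04],"twist":0},
  ],
)

```text
time_s: 13.02
tcp_pos: [0.4934, 0.1882, 0.323]
ee_rot: [2.284, 2.156, 0.001]
force: [-3.2, -1.4, 5.7]
finger_gap: 0.0307
```

The force stop fits the fingertips reaching the nut's top: TCP 0.3225 minus 0.173 gives about 0.150. The stem is still 8 mm short, so the grip on the head is too low. I don't want to drop it, so I'll go back up and re-grip about 11 mm higher using the rack.

Call:
servo_tool(
  targets=[
    {"claw":0.2,"translation":[0,0,0.3],"twist":0},
    {"claw":0.2,"translation":[0,0,0.6],"twist":0},
    {"claw":0.2,"translation":[0,0,0.8],"twist":0},
    {"claw":0.2,"translation":[0,0,1],"twist":0},
    {"claw":0.2,"translation":[0,0,0.6],"twist":0},
    {"claw":0.2,"translation":[0.15,-0.8,0.2],"twist":0},
    {"claw":0.2,"translation":[0.15,-1,0],"twist":0},
    {"claw":0.2,"translation":[0.15,-1,0],"twist":0},
  ],
)

```text
time_s: 14.02
tcp_pos: [0.5067, 0.1039, 0.4339]
ee_rot: [2.279, 2.159, 0.007]
force: [0.6, 0.1, -1.2]
finger_gap: 0.0308
```

Call:
servo_tool(
  targets=[
    {"claw":0.2,"translation":[0.2,-1,0],"twist":0},
    {"claw":0.2,"translation":[0.2,-1,0],"twist":0},
    {"claw":0.2,"translation":[0.2,-1,0],"twist":0},
    {"claw":0.2,"translation":[0.2,-1,0],"twist":0},
    {"claw":0.2,"translation":[0.2,-1,0],"twist":0},
    {"claw":0.2,"translation":[0.2,-1,0],"twist":0},
    {"claw":0.2,"translation":[0.2,-0.8,0],"twist":0},
    {"claw":0.2,"translation":[0,0,0],"twist":0},
  ],
)

```text
time_s: 15.02
tcp_pos: [0.5499, -0.1085, 0.4359]
ee_rot: [2.28, 2.155, 0.012]
force: [-0.4, 0.4, -0.5]
finger_gap: 0.0309
```

```bash
cat >> m.py <<'E'
# rack hole: centre of line red = yellow + (yellow - blue), heads measured in the same view
for y in (-.205,-.275,-.3445):
    k=w[(abs(w[:,2]-.089)<.006)&(abs(w[:,1]-y)<.028)&(abs(w[:,0]-.558)<.03)]
    if len(k)>50: print('head',y,len(k),enc(k))
E
python3 m.py w8.png
```

```text
tcp [ 0.5499 -0.1085  0.4359] F [-0.3866  0.3977 -0.4713] M [ 0.038  -0.0196 -0.016 ] 0.030851440530675393 q [-0.4046  0.3709  1.3361  0.0054  1.4278 -0.3493]
yaw -0.0560966293592055 z [ 0.0084  0.0022 -1.    ]
head top tool z 0.1374624478440891 4434
head extents tool x [-0.0144  0.0161] y [-0.0142  0.0142]
stem 0.177 14 near x 0.006590978377039866 y [-0.0155  0.0153] 0.0020932558582947816
stem 0.187 126 near x 0.0070309199475285175 y [-0.0059  0.0045] -0.0005600110911811848
stem 0.197 126 near x 0.0067703653557408695 y [-0.0064  0.0049] -0.0009068746992115906
stem 0.20700000000000002 114 near x 0.006818905771541723 y [-0.0065  0.0047] -0.0007954644424555586
stem 0.21700000000000003 62 near x 0.0068542666401003195 y [-0.0063  0.0046] -0.0009595043539014536
nut 204 (0.4894418640136719, 0.19101641845703124, 0.025163944244384766)  0.14955198760736083
head -0.3445 335 (0.5544456176757813, -0.34391888427734374, 0.015896708488464355)
```

Call:
servo_tool(
  targets=[
    {"claw":0.2,"translation":[0.2,-1,0],"twist":0},
    {"claw":0.2,"translation":[0.2,-1,-0.5],"twist":0},
    {"claw":0.2,"translation":[0,-0.8,-1],"twist":0},
    {"claw":0.2,"translation":[0,-0.45,-1],"twist":0},
    {"claw":0.2,"translation":[0,0,-1],"twist":0},
    {"claw":0.2,"translation":[0,0,-0.6],"twist":0},
    {"claw":0.2,"translation":[0,0,0],"twist":0},
  ],
)

```text
time_s: 16.0
tcp_pos: [0.5619, -0.1995, 0.3119]
ee_rot: [2.267, 2.166, 0.017]
force: [-0.1, 0.0, 0.5]
finger_gap: 0.0304
```

```bash
python3 m.py w9.png; python3 -c "
import cv2
a=cv2.imread('pics/w9.png')[130:330,200:400]; cv2.imwrite('pics/w9c.png',cv2.resize(a,(600,600),interpolation=2))"
```

```text
tcp [ 0.5619 -0.1995  0.3119] F [-0.0941  0.0036  0.5466] M [-0.0392 -0.0456 -0.0351] 0.030384021937591276 q [-0.5387  0.5478  1.3989  0.0093  1.1862 -0.4964]
yaw -0.04573630731256362 z [ 0.0119  0.0029 -0.9999]
head top tool z 0.137473631543828 4435
head extents tool x [-0.0144  0.0162] y [-0.0142  0.0142]
stem 0.177 14 near x 0.006486945362805298 y [-0.0155  0.0153] -0.0023149146138434864
stem 0.187 120 near x 0.006730062239894295 y [-0.0056  0.0045] -0.0005980655006201805
stem 0.197 134 near x 0.006776178934186441 y [-0.0064  0.0049] -0.000854433711028779
stem 0.20700000000000002 106 near x 0.0068003796006685735 y [-0.0065  0.0046] -0.0008213972294729825
stem 0.21700000000000003 66 near x 0.006827621369530543 y [-0.0063  0.0046] -0.0011353123927132051
nut 217 (0.4896885986328125, 0.18928884887695313, 0.024970367431640626)  0.14944585533333818
head -0.275 110 (0.5571928100585938, -0.28441693115234373, 0.012580647468566894)
```

View pics/w9c.png

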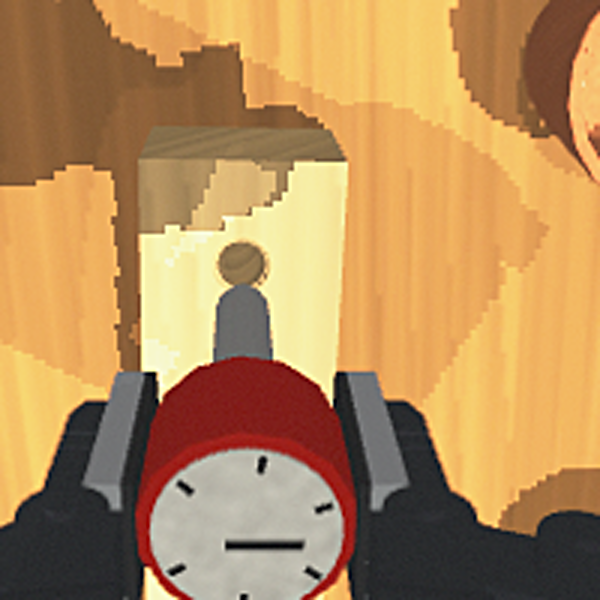

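Run:
```python
from h import *
c=cam('wrist')
print(pt(c,217.7,280.7,.045), pt(c,217.0,280.7,.045))
```

```text
[ 0.56507353 -0.20642703  0.045     ] [ 0.56510178 -0.20580839  0.045     ]
```

Call:
servo_tool(
  targets=[
    {"claw":0.2,"translation":[0.01,-0.26,0],"twist":0},
    {"claw":0.2,"translation":[0,0,-0.5],"twist":0},
    {"claw":0.2,"translation":[0,0,-0.5],"twist":0},
    {"claw":0.2,"translation":[0,0,-0.2],"twist":0},
    {"claw":0.2,"translation":[0,0,-0.1],"twist":0},
    {"claw":0.2,"translation":[0,0,0],"twist":0},
  ],
)

```text
time_s: 16.9
tcp_pos: [0.5625, -0.2082, 0.2732]
ee_rot: [2.263, 2.162, 0.019]
force: [-0.0, 1.0, -0.7]
finger_gap: 0.0307
```

```bash
python3 m.py w10.png | head -8; python3 -c "
import cv2
a=cv2.imread('pics/w10.png')[130:330,200:400]; cv2.imwrite('pics/w10c.png',cv2.resize(a,(600,600),interpolation=2))"
```

```text
tcp [ 0.5625 -0.2082  0.2732] F [-0.0322  1.0463 -0.691 ] M [-0.0344  0.0052 -0.0304] 0.030685182425875073 q [-0.5508  0.5973  1.4267  0.0097  1.1034 -0.5093]
yaw -0.04583979489703719 z [ 0.0167 -0.0001 -0.9999]
head top tool z 0.1374928133810381 4424
head extents tool x [-0.0144  0.0161] y [-0.0142  0.0142]
stem 0.177 15 near x 0.006821765236466652 y [-0.0156  0.0153] -0.0011544857813241684
stem 0.187 125 near x 0.006829344553417247 y [-0.0059  0.0047] -0.0006316090164672538
stem 0.197 127 near x 0.0068662147138606 y [-0.0064  0.0047] -0.0008851400655954077
stem 0.20700000000000002 115 near x 0.006877532368874068 y [-0.0065  0.0046] -0.0009623856363061862
```

View pics/w10c.png

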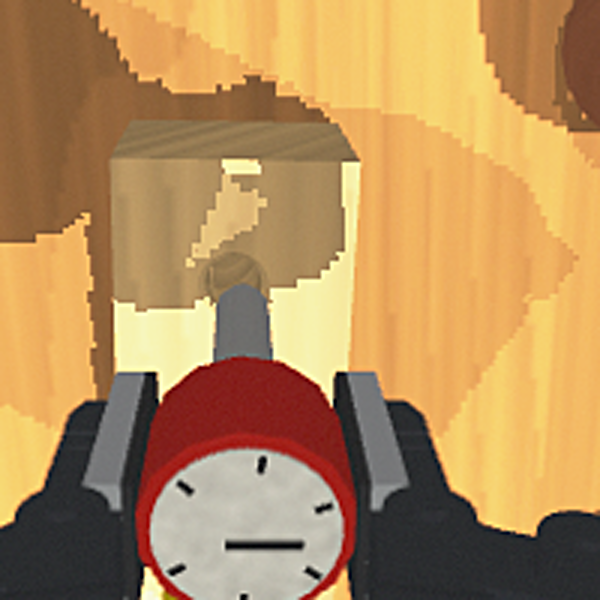

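Call:
servo_tool(
  targets=[
    {"claw":0.2,"translation":[-0.06,0.05,0],"twist":0},
    {"claw":0.2,"translation":[0,0,-0.15],"twist":0},
    {"claw":0.2,"translation":[0,0,-0.2],"twist":0},
    {"claw":0.2,"translation":[0,0,-0.2],"twist":0},
  ],
)

```text
time_s: 17.5
tcp_pos: [0.5608, -0.2066, 0.2571]
ee_rot: [2.261, 2.16, 0.02]
force: [-0.6, 0.3, 0.1]
finger_gap: 0.0306
```

Call:
servo_tool(
  targets=[
    {"claw":0.2,"translation":[0,0,-0.3],"twist":0},
    {"claw":0.2,"translation":[0,0,-0.25],"twist":0},
    {"claw":0.2,"translation":[0,0,-0.2],"twist":0},
  ],
)

```text
time_s: 17.88
tcp_pos: [0.5607, -0.2066, 0.2324]
ee_rot: [2.262, 2.161, 0.019]
force: [0.3, 0.1, -0.2]
finger_gap: 0.0306
```

Call:
servo_tool(
  targets=[
    {"claw":0.2,"translation":[0,0,-0.15],"twist":0},
    {"claw":0.2,"translation":[0,0,0],"twist":0},
  ],
)

```text
time_s: 18.12
tcp_pos: [0.5607, -0.2066, 0.2277]
ee_rot: [2.262, 2.161, 0.019]
force: [-1.5, 0.6, 3.6]
finger_gap: 0.0305
```

Call:
servo_tool(
  targets=[
    {"claw":0.6,"translation":[0,0,0],"twist":0},
    {"claw":0.6,"translation":[0,0,0.1],"twist":0},
    {"claw":0.6,"translation":[0,0,0.2],"twist":0},
    {"claw":0.6,"translation":[0,0,0.08],"twist":0},
    {"claw":0.6,"translation":[0,0,0],"twist":0},
  ],
)

```text
time_s: 18.75
tcp_pos: [0.5609, -0.2067, 0.2403]
ee_rot: [2.261, 2.16, 0.02]
force: [-0.9, 0.8, -0.7]
finger_gap: 0.0513
```

Run:
```python
from h import *
np.set_printoptions(precision=4,suppress=True)
s=env.read_state(); P=s['tcp_pos'];print(P,s['force'],s['finger_gap'])
R=Rn.from_rotvec(s['ee_rot']).as_matrix(); print('z',R[:,2])
c=cam('wrist'); w=cloud(c,np.full(c['depth'].shape,255,np.uint8))
w=w[(abs(w[:,0]-.563)<.02)&(abs(w[:,1]+.205)<.025)&(w[:,2]>.084)&(w[:,2]<.1)]
print(len(w),enc(w),np.percentile(w[:,2],[5,50,95]), 'grasp pt',P+R[:,2]*.155)
```

```text
[ 0.5609 -0.2067  0.2403] [-0.8727  0.7759 -0.748 ] 0.051296954991871264
z [ 0.0193 -0.0017 -0.9998]
3417 (0.5637763671875, -0.20549064636230469, 0.016203886032104493) [0.0868 0.0893 0.0903] grasp pt [ 0.5639 -0.207   0.0853]
```

Call:
servo_tool(
  targets=[
    {"claw":0.6,"translation":[0,0.045,0],"twist":0},
    {"claw":0.2,"translation":[0,0,0],"twist":0},
    {"claw":0.2,"translation":[0,0,0],"twist":0},
    {"claw":0.2,"translation":[0,0,0],"twist":0},
    {"claw":0.2,"translation":[0,0,0.3],"twist":0},
    {"claw":0.2,"translation":[0,0,0.8],"twist":0},
    {"claw":0.2,"translation":[0,0,1],"twist":0},
    {"claw":0.2,"translation":[0,0,1],"twist":0},
  ],
)

```text
time_s: 19.8
tcp_pos: [0.5603, -0.205, 0.3345]
ee_rot: [2.265, 2.164, 0.018]
force: [-0.1, 0.7, -0.7]
finger_gap: 0.0301
```

Call:
servo_tool(
  targets=[
    {"claw":0.2,"translation":[0,0,1],"twist":0},
    {"claw":0.2,"translation":[0,0.4,1],"twist":0},
    {"claw":0.2,"translation":[-0.1,0.8,1],"twist":0},
    {"claw":0.2,"translation":[-0.2,1,0.6],"twist":0},
    {"claw":0.2,"translation":[-0.2,1,0],"twist":0},
    {"claw":0.2,"translation":[-0.2,1,0],"twist":0},
    {"claw":0.2,"translation":[-0.2,1,0],"twist":0},
    {"claw":0.2,"translation":[-0.2,1,0],"twist":0},
  ],
)

```text
time_s: 20.8
tcp_pos: [0.5244, -0.0146, 0.4518]
ee_rot: [2.265, 2.156, 0.022]
force: [-0.0, 1.0, 0.2]
finger_gap: 0.0302
```

Call:
servo_tool(
  targets=[
    {"claw":0.2,"translation":[-0.2,1,0],"twist":0},
    {"claw":0.2,"translation":[-0.2,1,0],"twist":0},
    {"claw":0.2,"translation":[-0.15,1,0],"twist":0},
    {"claw":0.2,"translation":[-0.15,1,0],"twist":0},
    {"claw":0.2,"translation":[-0.1,1,-0.3],"twist":0},
    {"claw":0.2,"translation":[0,0.8,-0.5],"twist":0},
    {"claw":0.2,"translation":[0,0.2,0],"twist":0},
    {"claw":0.2,"translation":[0,0,0],"twist":0},
  ],
)

```text
time_s: 21.8
tcp_pos: [0.4971, 0.1723, 0.4313]
ee_rot: [2.261, 2.157, 0.025]
force: [0.4, 0.2, -1.0]
finger_gap: 0.0303
```

```bash
sed -i 's/abs(t\[:,2\]-.143)<.008/abs(t[:,2]-.148)<.010/; s/>.172)&(t\[:,2\]<.222)/>.180)\&(t[:,2]<.234)/; s/arange(.172,.224/arange(.184,.234/' m.py; python3 m.py w11.png
```

```text
tcp [0.4971 0.1723 0.4313] F [ 0.3554  0.1942 -0.9867] M [-0.0143  0.0389 -0.0281] 0.030283459836076995 q [ 0.1114  0.2932  1.4545 -0.0039  1.3707  0.1592]
yaw -0.047054921910068825 z [ 0.0235 -0.0012 -0.9997]
head top tool z 0.1499778152214147 3384
head extents tool x [-0.0154  0.015 ] y [-0.0141  0.0142]
stem 0.199 69 near x 0.005497933703277206 y [-0.0054  0.0039] -0.0009729219692544052
stem 0.20900000000000002 112 near x 0.005466022405078948 y [-0.0063  0.0046] -0.0008815057386540086
stem 0.21900000000000003 96 near x 0.00550379285926532 y [-0.0065  0.0044] -0.0011104858705885809
stem 0.22900000000000004 54 near x 0.005457030644061769 y [-0.0067  0.0043] -0.0014103632193341932
nut 1529 (0.49186618041992186, 0.18878509521484374, 0.025275278091430663)  0.14871935786668453
```

Call:
servo_tool(
  targets=[
    {"claw":0.2,"translation":[-0.15,0.3,0],"twist":0},
    {"claw":0.2,"translation":[-0.15,0.26,-0.2],"twist":0},
    {"claw":0.2,"translation":[0,0,-0.5],"twist":0},
    {"claw":0.2,"translation":[0,0,-0.3],"twist":0},
    {"claw":0.2,"translation":[0,0,0],"twist":0},
  ],
)

```text
time_s: 22.52
tcp_pos: [0.4876, 0.1885, 0.399]
ee_rot: [2.264, 2.154, 0.024]
force: [0.4, 0.0, -0.2]
finger_gap: 0.0295
```

```bash
python3 m.py w12.png; python3 -c "
import cv2
a=cv2.imread('pics/w12.png')[130:330,200:400]; cv2.imwrite('pics/w12c.png',cv2.resize(a,(600,600),interpolation=2))"
```

```text
tcp [0.4876 0.1885 0.399 ] F [ 0.4076  0.0424 -0.2152] M [-0.0201  0.011  -0.0152] 0.029524670887565562 q [ 0.1454  0.3086  1.5188 -0.0051  1.2917  0.1965]
yaw -0.049773081552166164 z [ 0.023  -0.0016 -0.9997]
head top tool z 0.14997964061358743 3385
head extents tool x [-0.0154  0.0149] y [-0.0141  0.0142]
stem 0.199 71 near x 0.005359820736462706 y [-0.0054  0.0036] -0.0009822122682845904
stem 0.20900000000000002 107 near x 0.005479536858598352 y [-0.0063  0.0046] -0.0009161564641503973
stem 0.21900000000000003 99 near x 0.005565536145440476 y [-0.0065  0.0043] -0.0011543372338909642
stem 0.22900000000000004 53 near x 0.005456137463441131 y [-0.0067  0.0043] -0.001304973884762022
nut 1618 (0.492429443359375, 0.18927011108398437, 0.02551099395751953)  0.14868220623228884
nut 21 (0.49293228149414064, 0.1703443603515625, 0.012576103210449219)  0.14963214687811352
```

View pics/w12c.png

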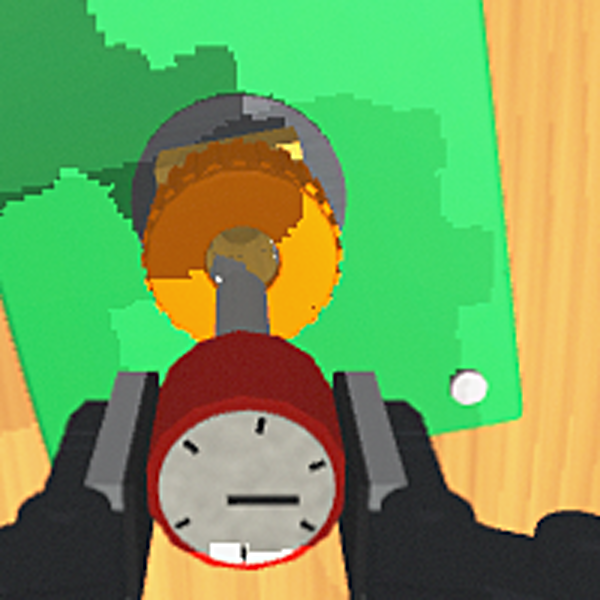

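Call:
servo_tool(
  targets=[
    {"claw":0.2,"translation":[0.015,0.04,0],"twist":0},
    {"claw":0.2,"translation":[0,0,-0.3],"twist":0},
    {"claw":0.2,"translation":[0,0,-0.4],"twist":0},
    {"claw":0.2,"translation":[0,0,-0.4],"twist":0},
    {"claw":0.2,"translation":[0,0,-0.15],"twist":0},
    {"claw":0.2,"translation":[0,0,0],"twist":0},
  ],
)

```text
time_s: 23.38
tcp_pos: [0.4882, 0.1896, 0.3596]
ee_rot: [2.263, 2.153, 0.026]
force: [0.0, 0.4, -1.0]
finger_gap: 0.0299
```

```bash
python3 m.py w13.png
```

```text
tcp [0.4882 0.1896 0.3596] F [ 0.0405  0.3929 -0.9565] M [ 0.0293  0.0151 -0.013 ] 0.029930422499300273 q [ 0.1474  0.3455  1.5748 -0.0053  1.1974  0.1994]
yaw -0.05015467629527955 z [ 0.0244 -0.0013 -0.9997]
head top tool z 0.1499745420767284 3387
head extents tool x [-0.0153  0.0149] y [-0.0142  0.0142]
stem 0.199 72 near x 0.005463835988974524 y [-0.0053  0.0039] -0.000828646856757171
stem 0.20900000000000002 1575 near x 0.01739746125216807 y [-0.0186  0.0186] 0.0002330943843689179
stem 0.21900000000000003 82 near x 0.005198673407958241 y [-0.0071  0.0083] -3.7134775379678826e-05
stem 0.22900000000000004 20 near x -0.006780333477631489 y [-0.0099 -0.007 ] -0.00847593343029231
nut 2313 (0.492135009765625, 0.18909268188476563, 0.02511591339111328)  0.14875630115198898
```

Call:
servo_tool(
  targets=[
    {"claw":0.2,"translation":[-0.015,0.005,-0.1],"twist":0},
    {"claw":0.2,"translation":[0,0,-0.15],"twist":0},
    {"claw":0.2,"translation":[0,0,-0.15],"twist":0},
  ],
)

```text
time_s: 23.85
tcp_pos: [0.4878, 0.1898, 0.3483]
ee_rot: [2.262, 2.152, 0.03]
force: [-0.2, 0.1, -0.5]
finger_gap: 0.0304
```

Call:
servo_tool(
  targets=[
    {"claw":0.2,"translation":[0,0,-0.15],"twist":0},
    {"claw":0.2,"translation":[0,0,-0.1],"twist":0},
  ],
)

```text
time_s: 24.1
tcp_pos: [0.4878, 0.1898, 0.34]
ee_rot: [2.262, 2.152, 0.029]
force: [0.4, -1.1, -0.7]
finger_gap: 0.0302
```

Call:
servo_tool(
  targets=[
    {"claw":0.2,"translation":[0,0,-0.1],"twist":0},
    {"claw":0.2,"translation":[0,0,-0.05],"twist":0},
  ],
)

```text
time_s: 24.35
tcp_pos: [0.4878, 0.1897, 0.335]
ee_rot: [2.262, 2.152, 0.028]
force: [0.8, -0.5, -0.4]
finger_gap: 0.0301
```

Call:
servo_tool(
  targets=[
    {"claw":0.2,"translation":[0,0,-0.06],"twist":0},
    {"claw":0.2,"translation":[0,0,-0.06],"twist":0},
    {"claw":0.2,"translation":[0,0,-0.06],"twist":0},
  ],
)

```text
time_s: 24.72
tcp_pos: [0.4878, 0.1898, 0.3294]
ee_rot: [2.262, 2.152, 0.029]
force: [0.4, -0.2, -1.1]
finger_gap: 0.0299
```

Call:
servo_tool(
  targets=[
    {"claw":0.2,"translation":[0,0,-0.04],"twist":0},
    {"claw":0.2,"translation":[0,0,-0.03],"twist":0},
  ],
)

```text
time_s: 24.98
tcp_pos: [0.4878, 0.1898, 0.3272]
ee_rot: [2.262, 2.152, 0.029]
force: [-0.6, -0.8, 4.5]
finger_gap: 0.03
```

Call:
servo_tool(
  targets=[
    {"claw":0.2,"translation":[0,0,0],"twist":0},
    {"claw":0.5,"translation":[0,0,0],"twist":0},
    {"claw":0.8,"translation":[0,0,0],"twist":0},
    {"claw":1,"translation":[0,0,0],"twist":0},
  ],
)

```text
time_s: 25.48
tcp_pos: [0.4879, 0.1898, 0.3274]
ee_rot: [2.262, 2.151, 0.03]
force: [-0.7, 0.2, -0.7]
finger_gap: 0.0771
```

```bash
cat > g.py <<'E'
from h import *
np.set_printoptions(precision=4,suppress=True)
s=env.read_state(); P=s['tcp_pos'];print(s['time_s'],P,'F',s['force'],'M',s['moment'],s['finger_gap'],'q',s['joint_pos'])
R=Rn.from_rotvec(s['ee_rot']).as_matrix(); print('yaw',np.arctan2(R[1,1],R[0,1]),'z',R[:,2],'grasp pt',P+R[:,2]*.155)
for n in ('wrist','top'):
    c=cam(n,n+'_g.png'); w=cloud(c,np.full(c['depth'].shape,255,np.uint8))
    w=w[(abs(w[:,0]-.491)<.019)&(abs(w[:,1]-.189)<.019)&(w[:,2]>.17)&(w[:,2]<.185)]
    if len(w)>50: print(n,'head',len(w),enc(w),np.percentile(w[:,2],[5,50,95])); v=np.linalg.lstsq(np.c_[w[:,:2]-w[:,:2].mean(0),np.ones(len(w))],w[:,2],rcond=None)[0]; print(' slope',v)
E
python3 g.py
```

```text
25.475 [0.4879 0.1898 0.3274] F [-0.7278  0.229  -0.6532] M [ 0.0286 -0.0202  0.0195] 0.077108705575238 q [ 0.1478  0.3791  1.6176 -0.0056  1.118   0.2003]
yaw -0.05015383289786856 z [ 0.0273 -0.001  -0.9996] grasp pt [0.4921 0.1897 0.1725]
wrist head 3426 (0.4931607666015625, 0.18890383911132813, 0.016237340927124023) [0.1727 0.1763 0.1774]
 slope [-0.0013 -0.0578  0.176 ]
```

Seated: the head's top reads 0.177 m as expected, at 4.5 N contact, and it is released. Now I yaw for the nut turn, staying above the nut.

Call:
servo_tool(
  targets=[
    {"claw":1,"translation":[0,0,0.1],"twist":0.02},
    {"claw":1,"translation":[0.02,-0.02,0],"twist":0.025},
    {"claw":1,"translation":[0.02,-0.02,0],"twist":0.025},
    {"claw":1,"translation":[0.02,-0.02,0],"twist":0.025},
    {"claw":1,"translation":[0.02,-0.02,0],"twist":0.025},
    {"claw":1,"translation":[0.02,-0.02,0],"twist":0.025},
    {"claw":1,"translation":[0,0,0],"twist":0.025},
    {"claw":1,"translation":[0,0,0],"twist":0.025},
  ],
)

```text
time_s: 26.58
tcp_pos: [0.491, 0.1868, 0.3306]
ee_rot: [0.555, 3.087, 0.043]
force: [0.4, 1.0, -0.9]
finger_gap: 0.0856
```

```bash
python3 g.py
```

```text
26.575 [0.491  0.1868 0.3306] F [ 0.3536  0.964  -0.8733] M [0.0286 0.0053 0.0174] 0.08560403010905605 q [ 0.1363  0.3804  1.6066  0.027   1.1417 -1.0896]
yaw 1.2148248722400659 z [ 0.0095  0.0261 -0.9996] grasp pt [0.4925 0.1908 0.1756]
wrist head 3272 (0.4923797302246094, 0.18888279724121093, 0.01623321533203125) [0.1729 0.1763 0.1773]
 slope [ 0.0554 -0.0165  0.176 ]
```

Call:
servo_tool(
  targets=[
    {"claw":1,"translation":[0,-0.06,-0.2],"twist":0},
    {"claw":1,"translation":[0,0,-0.4],"twist":0},
    {"claw":1,"translation":[0,0,-0.4],"twist":0},
    {"claw":1,"translation":[0,0,-0.2],"twist":0},
    {"claw":1,"translation":[0,0,0],"twist":0},
  ],
)

```text
time_s: 27.3
tcp_pos: [0.4907, 0.1848, 0.2911]
ee_rot: [0.574, 3.085, 0.042]
force: [0.8, 0.3, -0.2]
finger_gap: 0.0857
```

```bash
python3 g.py
```

```text
27.3 [0.4907 0.1848 0.2911] F [ 0.757   0.3356 -0.1816] M [-0.0044  0.0141  0.0025] 0.08568962299862366 q [ 0.1325  0.4272  1.6527  0.0282  1.0506 -1.0843]
yaw 1.2029477635437686 z [ 0.008   0.0257 -0.9996] grasp pt [0.492  0.1888 0.1361]
wrist head 4323 (0.4915494079589844, 0.18919482421875, 0.015996962547302245) [0.1715 0.1762 0.1772]
 slope [ 0.1318 -0.0446  0.1757]
```

View pics/wrist_g.png

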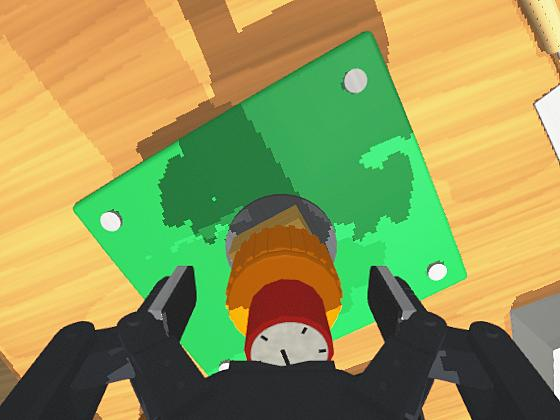

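Call:
servo_tool(
  targets=[
    {"claw":1,"translation":[0,0,0.11],"twist":0},
    {"claw":0.4,"translation":[0,0,0],"twist":0},
    {"claw":0.4,"translation":[0,0,0],"twist":0},
    {"claw":0.4,"translation":[0,0,0],"twist":0},
    {"claw":0.4,"translation":[0,0,0],"twist":0},
    {"claw":0.4,"translation":[0,0,0],"twist":0},
  ],
)

```text
time_s: 28.15
tcp_pos: [0.491, 0.1851, 0.2969]
ee_rot: [0.572, 3.082, 0.044]
force: [-1.1, -0.0, 1.3]
finger_gap: 0.0488
```

```bash
cat > s.py <<'E'
from h import *
np.set_printoptions(precision=4,suppress=True)
s=env.read_state(); P=s['tcp_pos']; R=Rn.from_rotvec(s['ee_rot']).as_matrix()
print(s['time_s'],P,'F',s['force'],'M',s['moment'],'gap',round(s['finger_gap'],4),'yaw',round(np.arctan2(R[1,1],R[0,1]),4),'z',R[:,2],'gp',P+R[:,2]*.155,'q6',s['joint_pos'][5],'eff',s['effort'])
E
python3 s.py
```

```text
28.15 [0.491  0.1851 0.2969] F [-1.1097 -0.0125  1.2763] M [-0.0143  0.0367  0.1027] gap 0.0488 yaw 1.2039 z [ 0.012   0.0265 -0.9996] gp [0.4928 0.1892 0.142 ] q6 -1.084433416129266 eff [ -0.4102 -42.3859 -22.5444   0.0319  -0.1223   0.1054]
```

Call:
servo_tool(
  targets=[
    {"claw":0.4,"translation":[-0.017,0.008,0],"twist":-0.02},
    {"claw":0.4,"translation":[0,0,0],"twist":0},
  ],
)

```text
time_s: 28.4
tcp_pos: [0.4904, 0.1853, 0.2969]
ee_rot: [0.767, 3.037, 0.043]
force: [-0.6, -0.2, 2.0]
finger_gap: 0.0488
```

```bash
cat > s.py <<'E'
from h import *
np.set_printoptions(precision=4,suppress=True)
M=[];E=[]
for i in range(5):
    s=env.read_state(); M.append(s['moment'][2]);E.append(s['effort'][5])
    if i<4: env.read_camera('wrist')
P=s['tcp_pos']; R=Rn.from_rotvec(s['ee_rot']).as_matrix()
print(s['time_s'],P,'F',s['force'],'gap',round(s['finger_gap'],4),'yaw',round(np.arctan2(R[1,1],R[0,1]),4),'zxy',R[:2,2],'gp',(P+R[:,2]*.155)[:2],'Mz',np.array(M),np.mean(M),'E6',np.array(E))
E
python3 s.py
```

```text
28.6 [0.4904 0.1853 0.2969] F [-0.5084  0.7696  2.9965] gap 0.049 yaw 1.077 zxy [0.0151 0.0248] gp [0.4928 0.1892] Mz [-0.2777 -0.2598 -0.1685 -0.1719 -0.1544] -0.20646406315193683 E6 [ 0.3861 -0.0134 -0.1461 -0.1868 -0.1764]
```

Call:
servo_tool(
  targets=[
    {"claw":0.4,"translation":[-0.016,0.01,0],"twist":-0.02},
    {"claw":0.4,"translation":[0,0,0],"twist":0},
  ],
)

```text
time_s: 28.85
tcp_pos: [0.49, 0.1856, 0.2969]
ee_rot: [0.953, 2.982, 0.042]
force: [-0.8, -0.3, 2.7]
finger_gap: 0.0488
```

```bash
python3 s.py
```

```text
29.05 [0.49   0.1856 0.2969] F [-1.8843  0.2318  2.0113] gap 0.0486 yaw 0.9523 zxy [0.0179 0.0227] gp [0.4928 0.1891] Mz [-0.1756 -0.2344 -0.1478 -0.1719 -0.0977] -0.16550123783832224 E6 [ 0.3989 -0.0177 -0.1552 -0.1662 -0.136 ]
```

Call:
servo_tool(
  targets=[
    {"claw":0.4,"translation":[-0.015,0.011,0],"twist":-0.02},
    {"claw":0.4,"translation":[0,0,0],"twist":0},
  ],
)

```text
time_s: 29.3
tcp_pos: [0.4895, 0.186, 0.2969]
ee_rot: [1.136, 2.916, 0.041]
force: [-0.2, 0.1, 2.5]
finger_gap: 0.0487
```

```bash
python3 s.py
```

```text
29.5 [0.4895 0.186  0.2969] F [-1.0523  0.5569  2.6554] gap 0.049 yaw 0.828 zxy [0.0204 0.0202] gp [0.4927 0.1891] Mz [-0.2335 -0.2156 -0.1653 -0.1679 -0.0596] -0.16835880546999413 E6 [ 0.4013 -0.0183 -0.155  -0.1603 -0.1269]
```

Call:
servo_tool(
  targets=[
    {"claw":0.4,"translation":[-0.013,0.013,0],"twist":-0.02},
    {"claw":0.4,"translation":[0,0,0],"twist":0},
  ],
)

```text
time_s: 29.75
tcp_pos: [0.4891, 0.1864, 0.2969]
ee_rot: [1.314, 2.839, 0.04]
force: [-2.4, 0.6, 2.6]
finger_gap: 0.0486
```

```bash
python3 s.py
```

```text
29.95 [0.4891 0.1864 0.2969] F [-0.0148  0.6424  2.6865] gap 0.0489 yaw 0.7037 zxy [0.0228 0.0174] gp [0.4927 0.1891] Mz [-0.1998 -0.2091 -0.2072 -0.0651 -0.0936] -0.15494786533456645 E6 [ 0.4031 -0.0178 -0.1547 -0.1592 -0.1254]
```

E6 (wrist joint effort) is very repeatable and still flat, so the nut is free so far. Continuing in like steps.

Call:
servo_tool(
  targets=[
    {"claw":0.4,"translation":[-0.011,0.014,0],"twist":-0.02},
    {"claw":0.4,"translation":[0,0,0],"twist":0},
  ],
)

```text
time_s: 30.2
tcp_pos: [0.4888, 0.1868, 0.2969]
ee_rot: [1.487, 2.75, 0.038]
force: [-0.9, -0.2, 3.2]
finger_gap: 0.0488
```

```bash
python3 s.py
```

```text
30.4 [0.4888 0.1868 0.2969] F [-0.6783  0.6694  2.7525] gap 0.0491 yaw 0.5795 zxy [0.0247 0.0145] gp [0.4926 0.189 ] Mz [-0.2081 -0.2027 -0.169  -0.2234 -0.1346] -0.18755531296145017 E6 [ 0.4118 -0.0105 -0.147  -0.151  -0.117 ]
```

Call:
servo_tool(
  targets=[
    {"claw":0.4,"translation":[-0.01,0.015,0],"twist":-0.02},
    {"claw":0.4,"translation":[0,0,0],"twist":0},
  ],
)

```text
time_s: 30.65
tcp_pos: [0.4885, 0.1873, 0.2969]
ee_rot: [1.654, 2.651, 0.037]
force: [-0.8, -0.2, 2.0]
finger_gap: 0.0489
```

```bash
python3 s.py
```

```text
30.85 [0.4885 0.1873 0.2969] F [-0.5238  0.8746  2.7268] gap 0.049 yaw 0.4553 zxy [0.0263 0.0112] gp [0.4926 0.189 ] Mz [-0.2074 -0.1642 -0.1515 -0.1132 -0.1164] -0.15053756170159152 E6 [ 0.4389  0.0153 -0.1209 -0.1242 -0.0897]
```

Call:
servo_tool(
  targets=[
    {"claw":0.4,"translation":[-0.008,0.016,0],"twist":-0.02},
    {"claw":0.4,"translation":[0,0,0],"twist":0},
  ],
)

```text
time_s: 31.1
tcp_pos: [0.4883, 0.1878, 0.2969]
ee_rot: [1.814, 2.542, 0.035]
force: [-0.6, 0.9, 1.5]
finger_gap: 0.0491
```

```bash
python3 s.py
```

```text
31.3 [0.4883 0.1878 0.2969] F [-2.084   0.9665  1.6776] gap 0.0489 yaw 0.3311 zxy [0.0276 0.0079] gp [0.4925 0.189 ] Mz [-0.1401 -0.1792 -0.1319 -0.0773 -0.0252] -0.11073972131582481 E6 [ 0.4677  0.0436 -0.0926 -0.0957 -0.061 ]
```

Resistance started rising at yaw ≈0.62, so the nut is now ≈0.28 rad past touch. I need about 0.2 rad more.

Call:
servo_tool(
  targets=[
    {"claw":0.4,"translation":[-0.005,0.017,0],"twist":-0.02},
    {"claw":0.4,"translation":[0,0,0],"twist":0},
  ],
)

```text
time_s: 31.55
tcp_pos: [0.4881, 0.1883, 0.2969]
ee_rot: [1.968, 2.424, 0.033]
force: [-0.5, 1.0, 3.1]
finger_gap: 0.0488
```

```bash
python3 s.py
```

```text
31.75 [0.4881 0.1883 0.2969] F [-0.7242  1.2896  2.183 ] gap 0.0487 yaw 0.2069 zxy [0.0282 0.0044] gp [0.4925 0.189 ] Mz [-0.1114 -0.1651 -0.0839 -0.0402  0.0096] -0.07821128800816576 E6 [ 0.497   0.0726 -0.0637 -0.0666 -0.0318]
```

Call:
servo_tool(
  targets=[
    {"claw":0.4,"translation":[-0.002,0.012,0],"twist":-0.014},
    {"claw":0.4,"translation":[0,0,0],"twist":0},
  ],
)

```text
time_s: 32.0
tcp_pos: [0.488, 0.1887, 0.2969]
ee_rot: [2.07, 2.337, 0.032]
force: [-0.7, 2.0, 2.1]
finger_gap: 0.0485
```

```bash
python3 s.py
```

```text
32.2 [0.488  0.1887 0.2969] F [-0.5504  1.2075  2.3995] gap 0.0491 yaw 0.1207 zxy [0.0285 0.0019] gp [0.4924 0.189 ] Mz [-0.0893 -0.1012 -0.0474 -0.0153 -0.0266] -0.05594667916775786 E6 [ 0.3156  0.0238 -0.0616 -0.0531 -0.0248]
```

Call:
servo_tool(
  targets=[
    {"claw":0.7,"translation":[0,0,0],"twist":0},
    {"claw":1,"translation":[0,0,0],"twist":0},
    {"claw":1,"translation":[0,0,0],"twist":0},
    {"claw":1,"translation":[0,0,0],"twist":0},
    {"claw":1,"translation":[0,0,0.2],"twist":0},
  ],
)

```text
time_s: 32.83
tcp_pos: [0.4881, 0.1883, 0.3024]
ee_rot: [2.068, 2.338, 0.03]
force: [-0.0, -0.3, 0.1]
finger_gap: 0.0852
```

Call:
servo_tool(
  targets=[
    {"claw":1,"translation":[0,0,0.4],"twist":0},
    {"claw":1,"translation":[0,0,0.6],"twist":0},
    {"claw":1,"translation":[0,0,0.8],"twist":0},
    {"claw":1,"translation":[0,0,0.8],"twist":0},
    {"claw":1,"translation":[0,0,0.5],"twist":0},
    {"claw":1,"translation":[0,0,0],"twist":0},
  ],
)

```text
time_s: 33.58
tcp_pos: [0.4877, 0.1883, 0.4036]
ee_rot: [2.065, 2.336, 0.036]
force: [0.0, -0.1, -0.9]
finger_gap: 0.0848
```

```bash
python3 g.py
```

```text
33.575 [0.4877 0.1883 0.4036] F [ 0.0101 -0.0731 -0.9431] M [-0.0509  0.0558 -0.0199] 0.08480587426496361 q [ 0.1446  0.3031  1.5139 -0.0033  1.2917  0.0227]
yaw 0.12275138303335059 z [ 0.033   0.0016 -0.9995] grasp pt [0.4928 0.1885 0.2487]
wrist head 1562 (0.4917515869140625, 0.18813150024414063, 0.015929638862609865) [0.174  0.1763 0.1774]
 slope [ 0.0139 -0.036   0.1761]
```

```bash
python3 -c "
from station import env
env.close_job(); print('done')"
```

```text
the job is handed in; nothing more can be done
done
```

The red thermometer is seated in the collet, the nut is tightened about 0.50 rad past first contact, and the job is handed in. It reported no verdict.

- **First try:** my first grip on the head was too low. During insertion the wrist force jumped to about 52 N down and 20 N sideways, with the stem still 8 mm short. I took this for the fingertips hitting the nut's top. The fingertip height fits, and the head did not slip in the grip. I had no separate reading of the force between collet and stem at that moment, so I can't rule out that the 50 N limit was passed.
- **Seating:** I put red back in its own rack hole, re-gripped it about 12 mm higher and inserted it again. It bottomed at about 4.5 N where the seat was expected.
- **Tightening:** the nut turned freely for about 0.59 rad, then the wrist joint's effort began to rise. At 0.41 rad past touch the effort was about 0.09 N m over the free nut. The last step was shorter than the others, so its reading is not directly comparable; by slope it comes to about 0.115 N m. The slope measured 0.23 N m per rad, against the stated 0.27.
- **Final check:** the hand was open and raised about 100 mm. The head's top was at 0.177 m as expected, and its centre within about 1 mm of the nut's axis. The jaws' force on the stem was not measured directly; from the turn angle it should be about 33 N.
- **Not checked:** I had reached the picture limit, so I could not view a final image or look at the other items again.

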